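Touch the sprung probe square to the ring mark on a tilted plate

ROBOT

A 6-joint arm with a two-finger parallel gripper is mounted at the origin on the work surface; the furniture and walls round the work are solid. World frame = base frame: x ahead of the robot, y to its left, z up, the work surface at z = 0. Lengths are in m, angles in rad, forces in N, time in s.
With the tool pointing down it reaches from about 0.3 to 0.75 m from the base axis. Payload 8.5 kg.
Tool frame: the origin (TCP) lies on the front face of the gripper's body, between the roots of the fingers; the fingertips stand 73 mm ahead of it and the grasp point (between the pads) lies 54 mm ahead of it; z points along the fingers, y is the line along which they close (so a half turn about z gives the same grasp; the last joint's range is limited). The gripper opens to 85 mm and grips with 20 to 120 N. Pads are 22 mm wide; open, the fingers measure 114 mm over their backs; the gripper's body (76 mm by 85 mm) begins 54 mm behind the grasp point. The pads swing forward as they close: fully open they stand 13 mm farther back than shut.
Start: joints at [1.011, 0.381, 1.297, -0, 1.464, -0.215], TCP at [0.186, 0.518, 0.304] pointing down, gripper open.
Joint ranges: [-3.11, 3.11], [-0.89, 2.33], [0.22, 2.48], [-1.42, 4.56], [0.17, 2.85], [-2.88, 2.88]. Speed limits (rad/s): [2.39, 2.39, 3.14, 3.14, 3.14, 3.14].

INTERFACE

Orientations are given as a rotation vector (axis times angle).
In Python, from station import manip gives the robot as it stands.
- The arm moves only by the shell command python3 -m crank 'ROWS' [OPENING]. ROWS is JSON, a list that holds one entry, the list of rows, each a list of 6 numbers: the shift along the tool's x, y, z in m, then the turn, a rotation vector about the tool's x, y, z in rad. In form: [[[dx, dy, dz, rx, ry, rz], ...]]. A call has 1 to 20 rows; each row is the pose to reach, as a shift and turn from the pose commanded when the call began, along the tool's axes at that moment; what a row does not reach only later rows make up. A row lasts 1/10 s, in which the tool goes at most 50 mm and 8.59 degrees, less where a joint would pass 70% of its speed; a pose out of reach is approached as far as the arm can. A call with a gripper value outside its range is refused whole. OPENING is the opening, from 0 (shut) to 1 (fully open), set as the call begins (- or left out, the last holds). The fingers move at their own pace and stop on an object; the grip force is fixed at half the most. Time passes only in rows, so rows that repeat a pose let the fingers close. It gives the time, the measured TCP pose, the force, the opening and the grip force at its end, in the units of the state.
- manip.sense(): the state, without advancing time (a new reading comes with each control period).
- manip.get_image(name): name is "scene" or "top"; returns a dict with "frame" (400x640x3 uint8, red, green, blue), "fx", "fy", "cx", "cy" (pixels), "camera_from_world" (4x4, takes a point from world to camera coordinates). Camera axes: x right, y up, looking along -z (the intrinsics and any distortion apply to the point x, -y, -z); pixel columns grow to the right and rows downward; lengths in m; the calibration is good to about 2 mm. A picture is of the moment at which its call begins. There is no depth.
- manip.sign_off(): hands the job in; it is judged then, once.
The state is a dict: "time_s": time; "joints": joint angles; "qd": joint speeds; "tau": joint torques, N m; "ee_pos": TCP position; "orientation": TCP orientation; "contact_force": force on the tool from outside, world axes, zero at the start; "moment": the same for the moment, N m; "gripper_width": finger opening in m; "grasp_force": force on a finger pad.
Only numpy, scipy, OpenCV 4.12 (cv2) and the standard library are available. Lean on these libraries where they do the work, as an engineer would, in place of code of your own. Each camera call takes 0.05 s, during which the arm holds its last target. There are 200 camera calls.

TASK

Take the square-handled sprung contact probe out of its wooden rack and hold its ball tip inside the ring mark (not the cross) on the tilted metal plate, with the probe square to the plate's surface and pressed gently, so that its sprung plunger is about half-way in. Finish while still holding the probe there; do not let it go. Leave the plate at its angle, and leave the other gauge in the rack and the other things on the bench where they are.

Things in the scene. Friction and masses are not known exactly. Their poses are not given: they have to be found in the camera images.
- probe: Sprung contact probe, 0.12 kg, upright in a rack seat. Origin on its axis under the steel collar (radius 16, 6 thick), z up the handle. Black square handle 22 x 22 mm, faces square to its x and y, from z = 6 to 66 mm; button of radius 8 to z = 74. Below: barrel of radius 7 to z = -30, loose in the hole, then the thin sprung plunger, its ball tip (radius 4) ending at z = -56 when out.
- plunger (a joint): How far the probe's plunger is pushed into the barrel, m: 0 fully out, 0.012 fully in (half-way 0.006). Spring: about 1.4 N to start it moving, plus 0.7 N per mm, so 5.6 N at half-way.
- probe_tip (a point): The very end of the probe's ball tip, on the axis; it moves with the plunger.
- gauge: The other gauge in the rack, to be left alone: same collar and size, but a round black handle (radius 11, head radius 14, top 70 above the collar's underside) and a thick blunt rigid foot. Origin on its axis under the collar.
- rack: Wooden rack, fixed, 60 (x) x 140 (y) x 75 mm high, origin under its centre. Its two seats are 17 mm holes through the top at y = +42 and -42 mm; tools stand on their collars on the top face, 75 mm above the bench. Either tool may be in either seat. Lift straight up by at least 60 mm to clear.
- stand: Tilting stand, fixed: on four feet a steel base 100 (x) x 104 (y) mm, its top at 22 mm, with two cheeks up to 86 mm at y = +-47, and the tilting plate between them. Origin under its centre. The plate turns about the stand's y axis, 72 mm up.
- plate (a joint): Tilt of the aluminium plate (110 x 82 x 8 mm), rad: 0 level, positive lowers the edge on the stand's -x side (nearest the robot). A stiff hinge keeps it where it is; starts between 0.2 and 0.5.
- ring_mark (a point): Centre of the ring mark, on the plate's upper surface; its z axis is the plate's outward normal, its y runs along the hinge. A dark circle of 8 mm inner and 11 mm outer radius, flush with the surface. 22 mm from the hinge line towards the low edge, 12 mm towards +y.
- cross_mark (a point): Centre of the X-shaped mark (arms 24 mm long) on the plate's upper surface; not the one to touch. 26 mm from the hinge line towards the high edge, 12 mm towards -y.
- frit_jar: Bystander: small screw-top jar, 45 mm wide, 62 high, origin under its centre.
- dropper: Bystander: small dropper bottle, 34 mm wide, 98 high, origin under its centre.
- tape_roll: Bystander: tape roll lying flat, 69 mm wide, 18 high, origin under its centre.
- v_block: Bystander: brass ridge block, 50 x 48 x 30 mm, origin under its centre.
There are look-alikes about, which are no part of the job. What is shaped like the probe but blue or orange is not meant.

How it is judged:
On the way:
1. the probe has been drawn out of the rack by the fingers, clear of the rack and the stand (height (world z) of probe above 0.125 m and contact force between probe and rack below 0.05 N and contact force between probe and stand below 0.05 N and contact force between the fingers and probe above 1 N), for 0.2 s.
At the end, for the whole second after the job is handed in: Still gripped and still: ball tip within 8 mm of the ring's centre, probe within 0.13 rad of the plate's normal, plunger in 3 to 9 mm, pressing 1 to 12 N; marks moved under 4 mm, gauge upright within 20 mm, bystanders within 30 mm, jar and dropper upright (distance between probe_tip and ring_mark below 0.008 m and angle between the z axis of probe and the z axis of ring_mark, either way round below 0.13 rad and angle between probe's own z axis and vertical below 1 rad and value of joint plunger between 0.003 and 0.009 m and contact force between probe and stand between 1 and 12 N and contact force between the fingers and probe above 1 N and contact force between probe and rack below 0.05 N and linear speed of probe below 0.02 m/s and distance of each of ring_mark, cross_mark from where it was at the start of the episode below 0.004 m and distance of gauge from where it was at the start of the episode below 0.02 m and angle between each of gauge, frit_jar, dropper's own z axis and vertical below 0.2 rad and distance of each of frit_jar, dropper, tape_roll, v_block from where it was at the start of the episode below 0.03 m); the arm keeps its last pose, push and grip.
It fails at once if the probe pressed hard on the plate or stand (over 20 N) (contact force between probe and stand above 20 N).
It fails at once if the plate was turned on its hinge (distance of any of ring_mark, cross_mark from where it was at the start of the episode above 0.006 m).
It fails at once if the other gauge was taken out of its seat (distance of gauge from where it was at the start of the episode above 0.025 m).
It fails at once if a bystander was disturbed (distance of any of frit_jar, dropper, tape_roll, v_block from where it was at the start of the episode above 0.04 m).
It also fails if it takes over 43 s, if anything falls off the work surface, if the arm or the gripper's body presses on something with over 40 N, if the wrist force passes 120 N, or if a joint passes its speed limit or range.

## Working session

There is one attempt and no reset: what is moved stays moved. The work goes in short steps, Python scripts to look and compute and a shell command to move; the robot and the scene stay as the last step left them, time stands still between calls to the robot, and variables do not carry over. Pictures are saved under pics/ and viewed, at most 10 in all, crops included, and the job is handed in when it is done.

```bash
ls; mkdir -p pics; python3 - <<'E'
from station import manip
import cv2,numpy as np,pickle
d={}
for n in("scene","top"):
    im=manip.get_image(n); d[n]=im; cv2.imwrite(f"pics/{n}0.png",im["frame"][:,:,::-1])
    print(n,{k:(v.tolist() if hasattr(v,'tolist') else v) for k,v in im.items() if k!="frame"})
pickle.dump(d,open("d0.pkl","wb"))
print(manip.sense())
E
```

```text
pics
scene {'fx': 424.2652524771427, 'fy': 424.2652524771427, 'cx': 322.0676340601835, 'cy': 198.22525589442566, 'camera_from_world': [[0.7022497399428761, -0.7119251488710749, -0.0028080518265702153, -0.28405551253001515], [0.48831685596531493, 0.47880268375925633, 0.7295852508138329, -0.43112577386116924], [-0.5180655855490813, -0.5137222716895106, 0.6838841105332509, -0.5512111998373773], [0.0, 0.0, 0.0, 1.0]]}
top {'fx': 406.7134107326423, 'fy': 406.7134107326423, 'cx': 316.19176852353513, 'cy': 196.75810757144455, 'camera_from_world': [[-0.002467111053041943, -0.9999009120891776, 0.013859270048698783, 0.17352699117270082], [0.9963176381354623, -0.0012700034956442698, 0.0857295225187626, -0.595729481113248], [-0.08570342643807147, 0.014019739453779153, 0.9962220483418455, -0.8787161784213117], [0.0, 0.0, 0.0, 1.0]]}
{'time_s': 0.1, 'joints': array([ 1.01070647e+00,  3.81121519e-01,  1.29813752e+00,  2.95404303e-06,
        1.46359907e+00, -2.15282139e-01]), 'qd': array([-0.00102574, -0.00280659, -0.00352174, -0.00031353,  0.00244625,
        0.00042071]), 'tau': array([ 3.39466118e-03, -4.49215508e+01, -2.31659603e+01, -1.77483171e-04,
        3.66380802e-03, -2.91974402e-05]), 'ee_pos': array([0.18581253, 0.51748877, 0.30339328]), 'orientation': array([-5.38861434e-01, -3.09454466e+00,  1.83822272e-03]), 'contact_force': array([ 0.83551588, -0.64335517, -0.30714052]), 'moment': array([-0.00576095, -0.03708007,  0.01875993]), 'grasp_force': 0.0, 'gripper_width': 0.08532830964155347}
```

View pics/scene0.png

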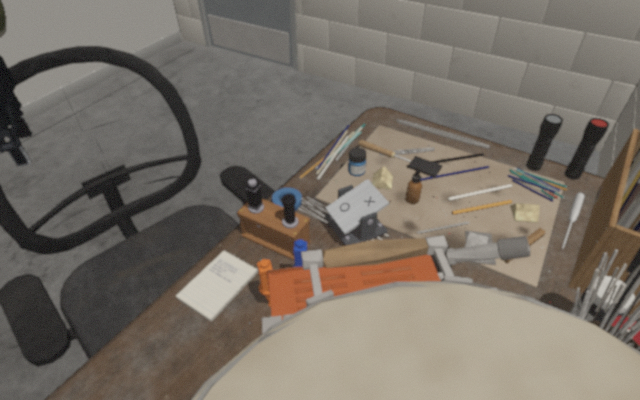

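View pics/top0.png

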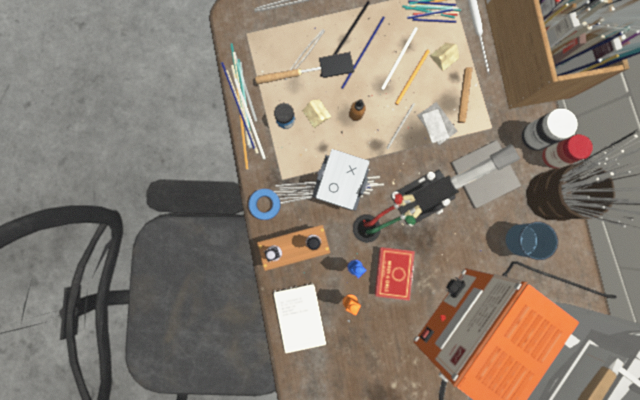

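```bash
python3 - <<'E'
import cv2,numpy as np
t=cv2.imread("pics/top0.png");s=cv2.imread("pics/scene0.png")
a=cv2.resize(t[140:280,245:385],(560,560),interpolation=cv2.INTER_CUBIC)
b=cv2.resize(s[165:265,225:285+40],(240,240),interpolation=cv2.INTER_CUBIC)
c=cv2.resize(s[165:245,315:395],(240,240),interpolation=cv2.INTER_CUBIC)
o=np.zeros((560,800,3),np.uint8);o[:,:560]=a;o[:240,560:]=b;o[280:520,560:]=c
cv2.imwrite("pics/crop0.png",o)
E
```

```text
(no output)
```

View pics/crop0.png

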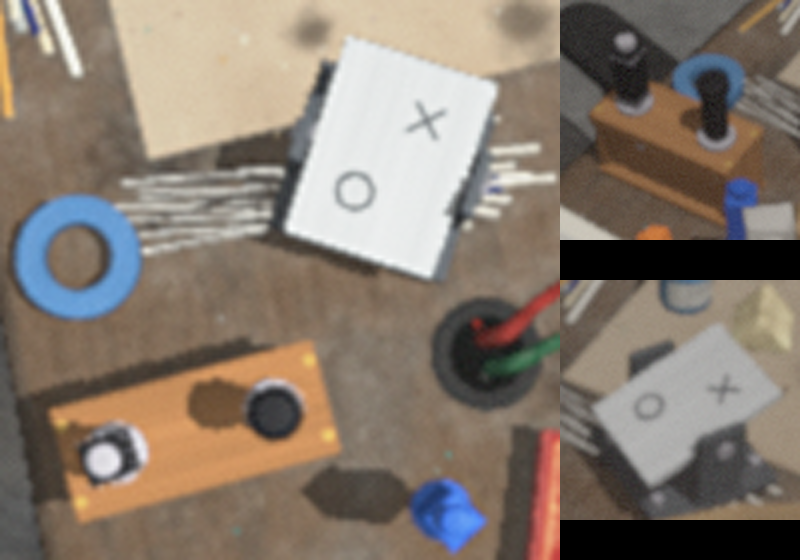

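```bash
cat > h.py <<'E'
import numpy as np,cv2,pickle
from scipy.optimize import least_squares
from scipy.spatial.transform import Rotation as R
def proj(im,P):
    P=np.atleast_2d(P);T=np.array(im["camera_from_world"]);c=P@T[:3,:3].T+T[:3,3]
    return np.c_[im["cx"]+im["fx"]*c[:,0]/-c[:,2],im["cy"]+im["fy"]*-c[:,1]/-c[:,2]]
def onplane(im,uv,z):
    uv=np.atleast_2d(uv);T=np.array(im["camera_from_world"]);C=-T[:3,:3].T@T[:3,3]
    d=np.c_[(uv[:,0]-im["cx"])/im["fx"],-(uv[:,1]-im["cy"])/im["fy"],-np.ones(len(uv))]@T[:3,:3]
    return C+d*((z-C[2])/d[:,2])[:,None]
def tri(ims,uvs):
    M=[]
    for im,uv in zip(ims,uvs):
        K=np.array([[im["fx"],0,im["cx"]],[0,im["fy"],im["cy"]],[0,0,1]])
        M.append(K@np.diag([1,-1,-1])@np.array(im["camera_from_world"])[:3])
    X=cv2.triangulatePoints(M[0],M[1],np.float64(uvs[0]).T,np.float64(uvs[1]).T);return (X[:3]/X[3]).T
E
python3 - <<'E'
from h import *
d=pickle.load(open("d0.pkl","rb"));t,s=d["top"],d["scene"]
def plate(im,x0,y0,x1,y1,th):
    g=im["frame"].astype(int);hsv=cv2.cvtColor(im["frame"],cv2.COLOR_RGB2HSV)
    m=((hsv[...,1]<45)&(hsv[...,2]>th)).astype(np.uint8);k=np.zeros_like(m);k[y0:y1,x0:x1]=m[y0:y1,x0:x1]
    k=cv2.morphologyEx(k,cv2.MORPH_OPEN,np.ones((3,3)))
    cs,_=cv2.findContours(k,cv2.RETR_EXTERNAL,cv2.CHAIN_APPROX_NONE)
    c=max(cs,key=cv2.contourArea);h=cv2.convexHull(c)
    q=cv2.approxPolyN(h,4).reshape(-1,2)
    f=np.zeros_like(m);cv2.fillConvexPoly(f,h,1);f=cv2.erode(f,np.ones((5,5)))
    v=cv2.cvtColor(im["frame"],cv2.COLOR_RGB2GRAY).astype(np.float32);med=np.median(v[f>0])
    dk=((v<med-22)&(f>0)).astype(np.uint8);n,l,st,ce=cv2.connectedComponentsWithStats(dk)
    print("area",cv2.contourArea(h),"corners",q.tolist(),[(st[i].tolist(),ce[i].round(1).tolist()) for i in range(1,n) if st[i,4]>5])
plate(t,310,145,375,215,150);plate(s,320,170,395,240,120)
# rack
hsv=cv2.cvtColor(t["frame"],cv2.COLOR_RGB2HSV)
m=((hsv[...,0]<22)&(hsv[...,1]>120)&(hsv[...,2]>140)).astype(np.uint8);k=np.zeros_like(m);k[220:275,250:335]=m[220:275,250:335]
cs,_=cv2.findContours(k,cv2.RETR_EXTERNAL,cv2.CHAIN_APPROX_NONE);c=max(cs,key=cv2.contourArea)
r=cv2.minAreaRect(c);b=cv2.boxPoints(r);W=onplane(t,b,.075);print("rack",r,W.round(4).tolist(),np.linalg.norm(np.diff(W,axis=0),axis=1),W.mean(0))
# button
v=hsv[...,2]; print(v[244:268,262:284])
b=onplane(t,[[271.2,255]],.149);print("button",b, "proj scene",proj(s,b))
E
```

```text
area 2116.5 corners [[370, 160], [353, 210], [315, 197], [330, 147]] [([346, 165, 11, 10, 38], [351.2, 169.7]), ([328, 183, 11, 10, 54], [333.1, 187.2])]
area 1883.0 corners [[392, 203], [345, 234], [323, 207], [367, 177]] [([364, 197, 11, 9, 35], [369.1, 200.9]), ([340, 203, 10, 9, 44], [344.3, 207.2]), ([358, 212, 17, 11, 49], [364.6, 216.8])]
rack ((293.04998779296875, 247.35000610351562), (29.293733596801758, 67.79657745361328), 74.74488067626953) [[0.4975, 0.297, 0.075], [0.5341, 0.1614, 0.075], [0.4756, 0.1456, 0.075], [0.4396, 0.2806, 0.075]] [0.14050425 0.06055644 0.13971529] [0.48669642 0.22115294 0.075     ]
[[196 196 198 205 209 207 204 205 205 202 200 198 205 203 203 203 204 202
  203 203 206 207]
 [162 152 170 192 201 199 199 196 191 179 168 179 193 202 196 194 203 207
  208 207 207 206]
 [125 112 130 148 154 150 152 152 150 144 144 146 154 162 165 179 200 208
  204 208 208 210]
 [109 105 109 111 114 110 115 126 131 128 125 120 107 106 124 175 210 215
  211 211 215 216]
 [110 107 112 111 112 117 115 134 140 107  88  84  91  98  98 164 222 221
  215 212 217 218]
 [112 116
[... 1143 characters left out ...]
8 182 192 205 205 210 207 209 208 207
  209 212 210 210]
 [155 199 211 208 209 198 183 194 207 206 208 208 208 209 208 209 211 210
  208 209 208 210]
 [133 191 213 213 210 206 208 207 210 210 207 209 209 210 209 207 210 208
  207 206 203 205]
 [122 185 223 226 219 213 209 207 209 209 208 210 208 209 207 208 206 207
  209 207 204 201]
 [137 190 230 234 226 216 209 210 207 207 207 204 206 205 207 206 205 202
  200 196 189 179]
 [137 180 225 229 222 214 208 203 206 205 208 206 206 204 200 196 188 176
  167 157 153 143]
 [128 160 203 218 211 207 206 205 207 203 202 200 192 185 175 166 155 138
  134 127 128 128]]
button [[0.47514712 0.25933353 0.149     ]] proj scene [[252.73284713 180.93386764]]
```

```bash
cat > fit.py <<'E'
from h import *
d=pickle.load(open("d0.pkl","rb"));t,s=d["top"],d["scene"]
# order: +x+y, +x-y, -x+y, -x-y, ring, cross
ut=np.array([[330,147],[370,160],[315,197],[353,210],[333.2,187.5],[351.3,169.8]])
us=np.array([[367,177],[392,203],[323,207],[345,234],[344.3,207.2],[369.1,200.9]])
L=np.array([[55,41,0],[55,-41,0],[-55,41,0],[-55,-41,0],[-22,12,0],[26,-12,0]])/1000
X=tri([t,s],[ut,us]);print(X.round(4))
def pts(p,L=L): 
    Rm=R.from_euler("ZY",[p[2],-p[3]]).as_matrix(); return (L+[0,0,p[4]])@Rm.T+[p[0],p[1],.072],Rm
w=np.array([1,1,1,1,2,2])[:,None]
f=lambda p:np.r_[((proj(t,pts(p)[0])-ut)*w).ravel(),((proj(s,pts(p)[0])-us)*w).ravel(),(p[4]-.004)*500]
r=least_squares(f,[.58,.15,-.3,.3,.004]);p=r.x;P,Rm=pts(p)
print("p",p,"res",r.fun.round(1));print("ring",P[4],"n",Rm[:,2],"stdy",Rm[:,1]);print("tri ring err",X[4]-P[4])
n=np.linalg.svd(X[:4]-X[:4].mean(0))[2][2];print("tri normal",n)
np.savez("ring.npz",ring=P[4],R=Rm)
E
python3 fit.py; python3 - <<'E'
from h import *
d=pickle.load(open("d0.pkl","rb"));t=d["top"]
print(onplane(t,[[271.1,254.4]],.149))
from station import manip
S=manip.sense();Rm=R.from_rotvec(S["orientation"]).as_matrix()
a=np.radians(16)
# tool z down, tool y = +-(cos a, sin a,0)
y=np.array([np.cos(a),np.sin(a),0]);
if y@Rm[:,1]<0:y=-y
z=np.array([0,0,-1.]);G=np.c_[np.cross(y,z),y,z]
pr=np.array([.4762,.2608,.075])
for zz in(.30,.075+.040+.054):
    tgt=np.array([pr[0],pr[1],zz]);print("shift",Rm.T@(tgt-S["ee_pos"]),"turn",R.from_matrix(Rm.T@G).as_rotvec())
E
```

```text
[[0.6924 0.1454 0.0954]
 [0.6678 0.0605 0.0907]
 [0.5909 0.1772 0.0536]
 [0.5652 0.0936 0.0522]
 [0.6116 0.1373 0.0656]
 [0.6466 0.1005 0.0848]]
p [ 0.62865798  0.11882881 -0.30302587  0.36007539  0.00290381] res [ 0.8  2.1 -1.3  0.8  0.8  1.  -0.6 -0.7  0.2  0.4 -0.6  0.   0.3  1.6
 -3.  -1.3  2.4  0.2 -0.3 -1.8  1.1 -0.7  1.1  0.2 -0.5]
ring [0.61161131 0.13673138 0.06696601] n [-0.33629122  0.10514306  0.93587026] stdy [0.29840957 0.95443791 0.        ]
tri ring err [ 2.90735304e-05  5.92747185e-04 -1.34513015e-03]
tri normal [-0.34588392  0.0691338   0.9357269 ]
[[0.4762703  0.25952982 0.149     ]]
shift [-0.36006122 -0.1434203   0.00347213] turn [-1.27123731e-03  3.32418292e-04  9.46735477e-01]
shift [-0.36009701 -0.14325843  0.13447202] turn [-1.27123731e-03  3.32418292e-04  9.46735477e-01]
```

```bash
python3 -m crank '[[[-0.02,-0.008,0,0,0,0.05],[-0.05,-0.02,0,0,0,0.14],[-0.09,-0.036,0,0,0,0.24],[-0.13,-0.052,0,0,0,0.35],[-0.17,-0.068,0,0,0,0.46],[-0.21,-0.084,0,0,0,0.57],[-0.25,-0.1,0,0,0,0.68],[-0.29,-0.116,0,0,0,0.78],[-0.32,-0.128,0,0,0,0.86],[-0.345,-0.138,0,0,0,0.92],[-0.36,-0.143,0,0,0,0.947],[-0.36,-0.143,0,0,0,0.947],[-0.36,-0.143,0,0,0,0.947]]]' 1
python3 - <<'E'
from station import manip
import cv2,numpy as np,pickle
d={}
for n in("scene","top"):
    im=manip.get_image(n); d[n]=im
pickle.dump(d,open("d1.pkl","wb"))
o=np.hstack([cv2.resize(d["top"]["frame"][170:300,225:355],(400,400)),cv2.resize(d["scene"]["frame"][130:260,200:330],(400,400))])
cv2.imwrite("pics/c1.png",o[:,:,::-1])
E
```

```text
time_s: 1.4
ee_pos: [0.4758, 0.2618, 0.3037]
orientation: [-1.889, -2.509, 0.001]
contact_force: [0.0, -0.3, 0.1]
gripper_width: 0.0852
grasp_force: 0.0
```

View pics/c1.png

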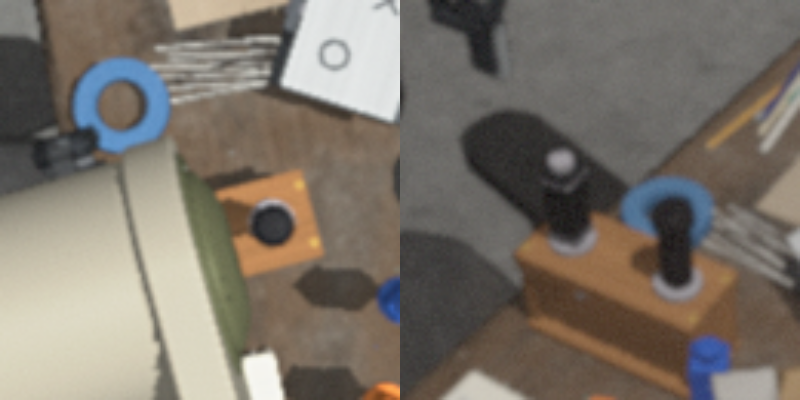

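```bash
python3 -m crank '[[[0,-0.001,0.015,0,0,0],[0,-0.001,0.045,0,0,0],[0,-0.001,0.08,0,0,0],[0,-0.001,0.105,0,0,0],[0,-0.001,0.12,0,0,0],[0,-0.001,0.13,0,0,0],[0,-0.001,0.135,0,0,0],[0,-0.001,0.135,0,0,0]]]'; python3 -m crank '[[[0,0,0,0,0,0],[0,0,0,0,0,0],[0,0,0,0,0,0],[0,0,0,0,0,0],[0,0,0,0,0,0],[0,0,0,0,0,0],[0,0,0,0,0,0],[0,0,0,0,0,0],[0,0,0,0,0,0],[0,0,0,0,0,0]]]' 0
```

```text
time_s: 2.3
ee_pos: [0.4752, 0.2614, 0.1689]
orientation: [-1.89, -2.509, 0.0]
contact_force: [0.5, -0.8, -0.4]
gripper_width: 0.0854
grasp_force: 0.0
time_s: 3.3
ee_pos: [0.4755, 0.2611, 0.1692]
orientation: [1.891, 2.509, 0.001]
contact_force: [-1.8, -0.6, 4.6]
gripper_width: 0.0209
grasp_force: 59.6
```

```bash
python3 -m crank '[[[0,0,-0.004,0,0,0],[0,0,-0.012,0,0,0],[0,0,-0.025,0,0,0],[0,0,-0.045,0,0,0],[0,0,-0.065,0,0,0],[0,0,-0.085,0,0,0],[0,0,-0.105,0,0,0],[0,0,-0.12,0,0,0],[0,0,-0.13,0,0,0],[0,0,-0.13,0,0,0],[0,0,-0.13,0,0,0],[0,0,-0.13,0,0,0]]]'
python3 - <<'E'
from h import *
from station import manip
S=manip.sense();print(S["contact_force"],S["moment"])
im=manip.get_image("scene");pickle.dump({"scene":im},open("d2.pkl","wb"))
f=im["frame"][100:250,180:330]
cv2.imwrite("pics/c2.png",cv2.resize(f,(600,600),interpolation=cv2.INTER_CUBIC)[:,:,::-1])
r=np.load("ring.npz");ring,Rs=r["ring"],r["R"];n=Rs[:,2]
T0=S["ee_pos"];Rm=R.from_rotvec(S["orientation"]).as_matrix()
# probe in tool: axis along -z tool, collar underside at TCP +.094 (grasp .054+.040); tip +.056
tip=T0+Rm@[0,0,.150];print("tip px",proj(im,[tip,T0+Rm@[0,0,.094]]))
z=-n;y=Rm[:,1]-z*(Rm[:,1]@z);
y0=y/np.linalg.norm(y)
for nm,y in(("keep",y0),("stdx",Rs[:,0]*np.sign(Rs[:,0]@y0))):
    G=np.c_[np.cross(y,z),y,z]
    for h in(.04,):
        tgt=ring+n*(h+.150);print(nm,h,tgt,"shift",Rm.T@(tgt-T0),"turn",R.from_matrix(Rm.T@G).as_rotvec())
E
```

```text
time_s: 4.5
ee_pos: [0.4752, 0.261, 0.298]
orientation: [-1.89, -2.508, 0.002]
contact_force: [-0.2, -0.1, -1.7]
gripper_width: 0.0215
grasp_force: 59.1
[-0.18847661 -0.05425388 -1.72647882] [-0.01128849  0.01890818  0.01007403]
tip px [[252.19741462 180.99754471]
 [248.76659285 158.24210135]]
keep 0.04 [0.54771598 0.15670856 0.24478136] shift [-0.12021961  0.04109435  0.05314828] turn [-0.29951582 -0.20266001 -0.03068753]
stdx 0.04 [0.54771598 0.15670856 0.24478136] shift [-0.12021961  0.04109435  0.05314828] turn [-0.35160084 -0.10426078  0.57573087]
```

View pics/c2.png

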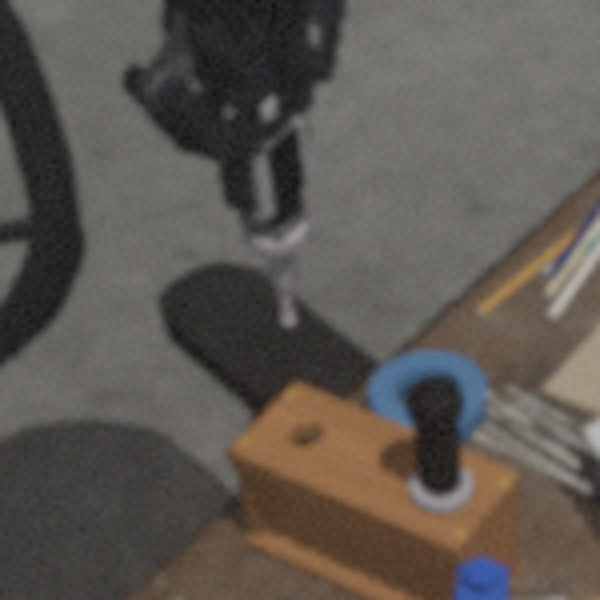

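```bash
python3 -m crank '[[[-0.006,0.004,0,-0.01,-0.007,0],[-0.02,0.014,0,-0.04,-0.03,-0.005],[-0.035,0.024,0,-0.08,-0.055,-0.01],[-0.055,0.033,0,-0.13,-0.085,-0.015],[-0.075,0.041,0,-0.18,-0.12,-0.02],[-0.093,0.041,0.005,-0.22,-0.15,-0.024],[-0.107,0.041,0.015,-0.26,-0.175,-0.028],[-0.116,0.041,0.028,-0.285,-0.193,-0.03],[-0.12,0.041,0.04,-0.2995,-0.2027,-0.031],[-0.12,0.041,0.049,-0.2995,-0.2027,-0.031],[-0.12,0.041,0.053,-0.2995,-0.2027,-0.031],[-0.12,0.041,0.053,-0.2995,-0.2027,-0.031],[-0.12,0.041,0.053,-0.2995,-0.2027,-0.031]]]'
cat > look.py <<'E'
import sys;from h import *
from station import manip
S=manip.sense();im=manip.get_image("scene");tp=manip.get_image("top");pickle.dump({"scene":im,"top":tp},open("d3.pkl","wb"))
f=cv2.resize(im["frame"][130:250,300:420],(400,400),interpolation=cv2.INTER_CUBIC)
g=cv2.resize(tp["frame"][130:250,280:400],(400,400),interpolation=cv2.INTER_CUBIC)
cv2.imwrite("pics/%s.png"%sys.argv[1],np.hstack([f,g])[:,:,::-1])
r=np.load("ring.npz");ring,Rs=r["ring"],r["R"];n=Rs[:,2]
T0=S["ee_pos"];Rm=R.from_rotvec(S["orientation"]).as_matrix()
tip=T0+Rm@[0,0,.150];print("tip",tip,"px",proj(im,[tip,ring]).round(1),proj(tp,[tip,ring]).round(1))
print("angle",np.arccos(-Rm[:,2]@n),"height",(tip-ring)@n,"lateral in plate",((tip-ring)@Rs)[:2])
print("shift to ring",Rm.T@(ring-tip),"force",S["contact_force"], "axial",S["contact_force"]@Rm[:,2])
z=-n;y=Rm[:,1]-z*(Rm[:,1]@z);y/=np.linalg.norm(y);print("turn",R.from_matrix(Rm.T@np.c_[np.cross(y,z),y,z]).as_rotvec())
E
python3 look.py c3
```

```text
time_s: 5.85
ee_pos: [0.5482, 0.1571, 0.2464]
orientation: [1.646, 2.257, 0.166]
contact_force: [0.4, 0.3, -0.7]
gripper_width: 0.0215
grasp_force: 59.0
tip [0.5990615  0.14145815 0.10615922] px [[339.6 195. ]
 [344.8 206.8]] [[332.1 191.8]
 [333.3 187.7]]
angle 0.002807516652952886 height 0.041397145564493226 lateral in plate [0.0012796  0.00076643]
shift to ring [ 0.00012342 -0.00160295  0.0413928 ] force [ 0.36586491  0.31642234 -0.73654824] axial 0.7795763673392573
turn [ 2.78849276e-03  3.26278870e-04 -4.54913431e-07]
```

View pics/c3.png

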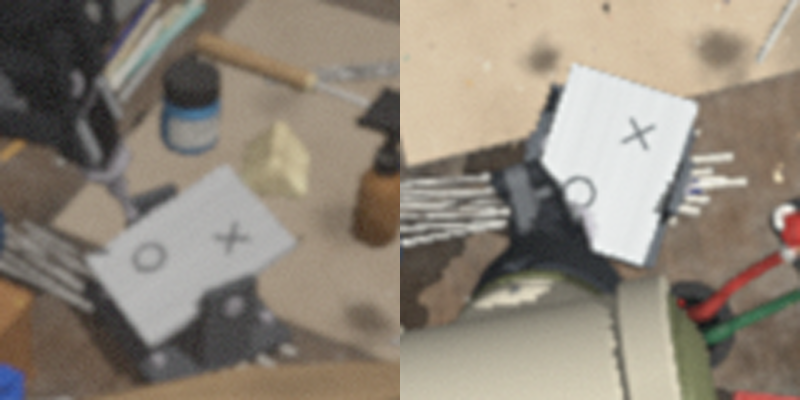

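```bash
python3 -m crank '[[[0,-0.001,0.005,0.003,0,0],[0,-0.0016,0.014,0.003,0,0],[0,-0.0016,0.023,0.003,0,0],[0,-0.0016,0.03,0.003,0,0],[0,-0.0016,0.034,0.003,0,0],[0,-0.0016,0.036,0.003,0,0],[0,-0.0016,0.036,0.003,0,0],[0,-0.0016,0.036,0.003,0,0],[0,-0.0016,0.036,0.003,0,0]]]'; python3 look.py c4
```

```text
time_s: 6.85
ee_pos: [0.5586, 0.1528, 0.2121]
orientation: [1.648, 2.259, 0.163]
contact_force: [-0.1, -0.1, -1.3]
gripper_width: 0.0212
grasp_force: 59.0
tip [0.60900719 0.13693993 0.07171426] px [[344.  205.8]
 [344.8 206.8]] [[333.3 188.7]
 [333.3 187.7]]
angle 0.0006291962253427923 height 0.005341423758596996 lateral in plate [-0.0007113  -0.00057804]
shift to ring [6.46275181e-05 9.17486818e-04 5.34087408e-03] force [-0.11215086 -0.07670889 -1.33568463] axial 1.2206216733652406
turn [-5.83727061e-04  2.34841667e-04  6.85417203e-08]
```

View pics/c4.png

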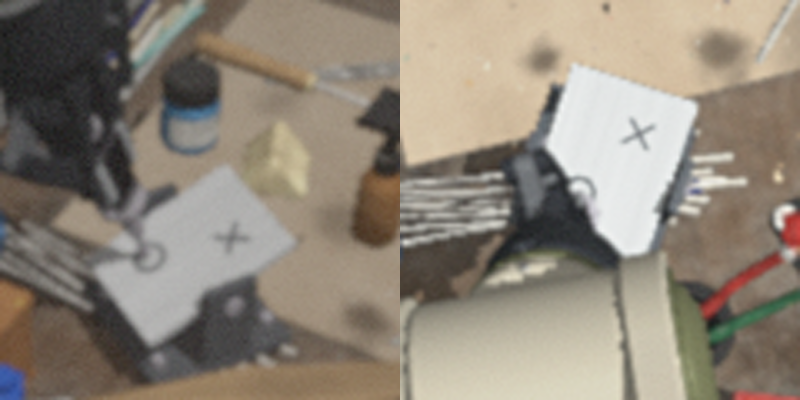

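```bash
cat > ax.py <<'E'
from h import *
from station import manip
S=manip.sense();Rm=R.from_rotvec(S["orientation"]).as_matrix();r=np.load("ring.npz");tip=S["ee_pos"]+Rm@[0,0,.15]
print("axial %.2f"%(S["contact_force"]@Rm[:,2]),"F",(S["contact_force"]@Rm).round(2),"rel",(1e3*(tip-r["ring"])@r["R"]).round(2))
E
for i in 1; do python3 -m crank '[[[0,0.0005,0.002,0,0,0],[0,0.0005,0.004,0,0,0],[0,0.0005,0.004,0,0,0],[0,0.0005,0.004,0,0,0],[0,0.0005,0.004,0,0,0]]]' >/dev/null; python3 ax.py; done
python3 -m crank '[[[0,0,0.001,0,0,0],[0,0,0.002,0,0,0],[0,0,0.002,0,0,0],[0,0,0.002,0,0,0],[0,0,0.002,0,0,0]]]' >/dev/null; python3 ax.py
python3 -m crank '[[[0,0,0.001,0,0,0],[0,0,0.002,0,0,0],[0,0,0.002,0,0,0],[0,0,0.002,0,0,0],[0,0,0.002,0,0,0]]]' >/dev/null; python3 ax.py
```

```text
axial -0.30 F [ 0.16  0.77 -0.3 ] rel [-0.42 -0.32  1.14]
axial -2.13 F [ 0.99 -0.01 -2.13] rel [-0.43 -0.35 -0.86]
axial -1.84 F [ 1.26  0.09 -1.84] rel [-0.41 -0.32 -2.86]
```

```bash
for i in 1 2 3 4; do python3 -m crank '[[[0,0,0,0,0,0]]]' >/dev/null; python3 ax.py; done; python3 -m crank '[[[0,0,0.001,0,0,0],[0,0,0.001,0,0,0],[0,0,0.001,0,0,0]]]' >/dev/null; for i in 1 2 3 ; do python3 -m crank '[[[0,0,0,0,0,0]]]' >/dev/null; python3 ax.py; done; python3 look.py c5
```

```text
axial -2.81 F [ 0.83  0.3  -2.81] rel [-0.42 -0.36 -2.9 ]
axial -3.65 F [-0.12  0.31 -3.65] rel [-0.43 -0.36 -2.9 ]
axial -2.64 F [-0.14 -0.52 -2.64] rel [-0.44 -0.36 -2.92]
axial -2.26 F [ 0.31  0.25 -2.26] rel [-0.4  -0.38 -2.91]
axial -3.48 F [-0.1  -1.04 -3.48] rel [-0.45 -0.36 -3.91]
axial -4.31 F [-0.31  1.04 -4.31] rel [-0.45 -0.35 -3.89]
axial -3.29 F [-0.76  0.7  -3.29] rel [-0.47 -0.36 -3.92]
tip [0.61240265 0.13610444 0.06313122] px [[345.3 208.1]
 [344.8 206.8]] [[333.5 187.5]
 [333.3 187.7]]
angle 0.0010369311973147828 height -0.003920902886567225 lateral in plate [-0.00046924 -0.00036223]
shift to ring [ 2.56985544e-05  5.88168703e-04 -3.92151351e-03] force [-0.26837497 -0.14015364  3.43639339] axial -3.292159207107961
turn [-1.02898963e-03  1.28088411e-04  6.59008296e-08]
```

View pics/c5.png

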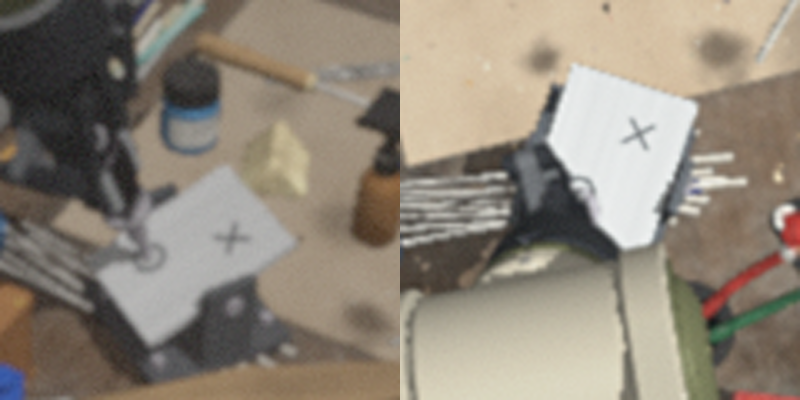

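```bash
python3 -m crank '[[[0,0,0.0012,0,0,0],[0,0,0.0012,0,0,0],[0,0,0.0012,0,0,0]]]' >/dev/null; for i in 1 2 3 4 5 6; do python3 -m crank '[[[0,0,0,0,0,0]]]' >/dev/null; python3 ax.py; done
```

```text
axial -4.60 F [ 0.58 -0.78 -4.6 ] rel [-0.48 -0.38 -5.1 ]
axial -5.09 F [-0.37  0.26 -5.09] rel [-0.49 -0.36 -5.11]
axial -4.85 F [ 1.54  0.49 -4.85] rel [-0.46 -0.37 -5.13]
axial -4.23 F [ 0.08  0.9  -4.23] rel [-0.48 -0.36 -5.13]
axial -4.42 F [-0.51  0.68 -4.42] rel [-0.48 -0.4  -5.14]
axial -4.64 F [-0.48  0.67 -4.64] rel [-0.48 -0.38 -5.13]
```

Axial force is about 5.7 N with the probe's weight allowed for, which puts the plunger about 6 mm in, so I'm handing in.

```bash
python3 -c "
from station import manip
print(manip.sign_off())"
```

```text
the job is handed in; nothing more can be done
None
```

I took the square-handled probe out of the rack and handed the job in with it still gripped, ball tip inside the ring mark and square to the plate as measured. It presses at about 5.7 N, so the plunger is roughly 6 mm in, judged from force and travel; the hand-in returned no verdict.

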